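# Snap the diffuser cap into an LED lamp head with a hand pusher

## Task

Take the red-handled pusher out of its wooden stand and, with its white nose on the orange-rimmed cap that lies loosely in the lamp head, press the cap straight down until it snaps fully home under the four brass catches; press gently enough not to crack it. Then put the pusher back upright in its stand, and leave everything else on the bench alone.

Things in the scene. Friction and masses are not known exactly. Their poses are not given: they have to be found in the camera images.
- fixture: black base plate 120 x 120 x 10 mm fixed to the bench; origin under its centre, z up, the bore's axis above it. It carries the lamp head on springs: pressed, the head gives way and sinks, 10 to 35 mm for the forces needed here (how much differs each time), stops hard after 38 mm and comes back up slowly when let go, as its slide is damped (75 N per m/s).
- bore (a point): centre of the mouth of the round bore (45.5 mm across, 16 mm deep, flat floor) in the lamp head, an aluminium block 80 x 80 x 24 mm, its top 74 mm above the bench when unloaded. Moves with the head; z up. Four sprung brass ball catches, 90 degrees apart, stick out 2.75 mm into the bore, centres 4.4 mm below the mouth.
- cap: orange disc with white flat top, 44 mm across, 8 mm thick, lower edge tapered; origin under its centre, z up. It starts loose on the catches, underside 4.8 mm below the bore's mouth, top 3.2 mm proud. Home, on the bore's floor, its top is 8 mm below the mouth, the balls above its rim. Passing the catches takes 9 to 12 N, then resistance drops; it cracks above 21 N.
- pusher: hand pusher, 110 mm tall, about 90 g, upright in the stand: round white nose 20 mm across, 45 mm long; black collar 34 mm across, 5 mm thick; red square handle 20 x 20 mm, 60 mm long (50 to 110 mm above the nose face). Origin at the centre of the flat nose face (lower end), z along the handle, x and y square to its flat sides.
- stand: light wooden block 70 x 70 x 45 mm fixed to the bench; in its top a square hole 26 x 26 mm, 35 mm deep, where the pusher stands, its nose face on the hole's floor 10 mm above the bench and its collar 10 mm above the block. Origin at the centre of its underside, z up, x and y along the hole's sides.
- spool_blue: bystander: blue spool of solder, 72 mm across, 60 mm high, standing; origin under its centre
- spool_green: bystander: green spool of solder, 54 mm across, 30 mm high; origin under its centre
- spool_white: bystander: white spool, 60 mm across, 25 mm high; origin under its centre
- cutters: bystander: side cutters with red handles, 150 mm long, lying flat, 10 mm high; origin under the middle, x towards the jaws
- pliers: bystander: pliers with yellow handles, 150 mm long, lying flat, 10 mm high; origin under the middle, x towards the jaws
- knife: bystander: yellow utility knife, 130 mm long body, 22 mm wide, 12 mm high, lying flat; origin under the middle of the body, x towards the blade
- led_strip: bystander: black strip of eight white LEDs, 100 x 12 x 4 mm, lying flat; origin under its centre, x along it
- spare_cap: bystander: a second, spare cap of the same kind lying on the bench; origin at the centre of its underside
There are look-alikes about, which are no part of the job. Of the things that look like the pusher, the middle-sized one is meant. Of the things that look like the stand, the smallest one is meant.

How it is judged:
By the outcome, as a careful person would: the job done as asked, in the order asked, and still so for the second after the job is handed in, with the robot touching nothing.
It also fails if it takes over 58 s, if anything falls off the work surface, if the arm or the gripper's body presses on something with over 40 N, if the wrist force passes 120 N, or if a joint passes its speed limit or range.

## Robot

A 6-joint arm with a two-finger parallel gripper is mounted at the origin on the work surface. World frame = base frame: x ahead of the robot, y to its left, z up, the work surface at z = 0. Lengths are in m, angles in rad, forces in N, time in s.
With the tool pointing down it reaches from about 0.25 to 0.775 m from the base axis. Payload 4 kg.
Tool frame: the origin (TCP) lies midway between the tips of the shut fingers; the grasp point (between the pads) lies 19 mm behind it; z points along the fingers, y is the line along which they close (so a half turn about z gives the same grasp; the last joint's range is limited). The gripper opens to 94 mm and grips with 3 to 60 N. Pads are 16 mm wide; open, the fingers measure 119 mm over their backs; the gripper's body (75 mm by 177 mm) begins 78 mm behind the grasp point.
Start: joints at [1.012, 0.087, 1.371, -0, 1.684, -0.103], TCP at [0.242, 0.494, 0.206] pointing down, gripper open.
Joint ranges: [-3.1, 3.1], [-0.76, 2.03], [0.27, 2.55], [-1.08, 4.22], [0.17, 2.65], [-2.57, 2.57]. Speed limits (rad/s): [2.79, 2.79, 3.14, 3.14, 3.14, 3.14].

## Interface

Orientations are given as a rotation vector (axis times angle).
In Python, from plant import ctrl, kin, sensors, get_image gives the robot as it stands. Calls block until the motion is done:
- ctrl.goto(position, orientation): joint-space move of the TCP to a pose.
- ctrl.move_linear(position, rate=0.15, frame=None): straight line of the TCP; frame=None keeps the orientation; rate is the mean speed in m/s.
- ctrl.set_joints(angles): joint-space move.
- ctrl.grip(opening): opening from 0.0 (shut) to 1.0 (fully open); the grip force is fixed at half the most; returns when the fingers have stopped.
- ctrl.sleep(seconds).
- kin.ik(position, orientation): joint angles nearest the present ones, or None.
- sensors.sense(): the state.
- get_image(name): name is "scene" or "top" or "wrist"; returns a dict with "pixels" (480x640x3 uint8, red, green, blue), "range_z" (480x640 float32, m along the optical axis (not along the pixel's ray), 0 where there is no reading), "mtx" (3x3 intrinsics, pixels), "position" and "attitude" of the camera in the world. Camera axes: x right, y down, z forward; pixel columns grow to the right and rows downward; lengths in m; the calibration is good to about 2 mm. The wrist camera is an equidistant fisheye: a pixel r from the principal point sees the ray r / f radians off the axis. A picture is of the moment at which its call begins.
A pose or a line that the arm cannot do raises ctrl.PlanningError and nothing moves.
- ctrl.finish_job(): hands the job in; it is judged then, once.
The state is a dict: "clock": time; "joint_pos": joint angles; "joint_velocities": joint speeds; "joint_efforts": joint torques, N m; "ee_pos": TCP position; "orientation": TCP orientation; "ft_force": force on the tool from outside, world axes, zero at the start; "moment": the same for the moment, N m; "width": opening from 0.0 (shut) to 1.0 (fully open); "grasp_force": force on a finger pad.
Only numpy, scipy, OpenCV 4.12 (cv2) and the standard library are available. Lean on these libraries where they do the work, as an engineer would, in place of code of your own. Each camera call takes 0.05 s, during which the arm holds its last target. There are 200 camera calls.

## Working session

There is one attempt and no reset: what is moved stays moved. The work goes in short steps, each a Python script; the robot and the scene stay as the last script left them, time stands still between calls to the robot, and variables do not carry over. Pictures are saved under pics/ and viewed, at most 10 in all, crops included, and the job is handed in when it is done.

```bash
mkdir -p pics; ls; python3 - <<'E'
from plant import ctrl,kin,sensors,get_image
import cv2,numpy as np
for n in("scene","top"):
    d=get_image(n); cv2.imwrite(f"pics/{n}0.png",d["pixels"][:,:,::-1]); np.savez(f"{n}0.npz",**d)
    print(n,d["mtx"].tolist(),d["position"],d["attitude"],(d["range_z"]>0).mean())
print(sensors.sense())
E
```

```text
pics
scene [[462.94021274471254, 0.0, 313.6238056939999], [0.0, 462.94021274471254, 237.35101935775737], [0.0, 0.0, 1.0]] [ 0.99302127 -0.29708074  0.88693676] [-2.33359692 -1.15519134  0.36481491] 0.9960221354166666
top [[509.7890995865658, 0.0, 314.28941533692205], [0.0, 509.7890995865658, 239.88231987585607], [0.0, 0.0, 1.0]] [4.81375378e-01 6.54418806e-04 1.12859085e+00] [-2.19484893  2.1693914  -0.03876954] 0.9962044270833333
{'clock': 0.1, 'joint_pos': array([ 1.01189058e+00,  8.78590546e-02,  1.37207581e+00, -1.90909530e-05,
        1.68360817e+00, -1.03098133e-01]), 'joint_velocities': array([ 0.00019016, -0.00140779, -0.00334116,  0.00060949,  0.00018534,
       -0.00034125]), 'joint_efforts': array([ 2.05886827e-03, -3.41255236e+01, -3.03300011e+01,  7.19869486e-02,
        3.04768374e-02, -7.48303546e-05]), 'ee_pos': array([0.24185058, 0.49342502, 0.20444713]), 'orientation': array([-7.09662774e-01, -3.05975574e+00,  2.90645911e-03]), 'ft_force': array([ 0.1474211 , -0.18068226, -1.06135428]), 'moment': array([0.03860072, 0.0810174 , 0.05087937]), 'grasp_force': 0.0, 'width': 0.9977802587109138}
```

View pics/scene0.png

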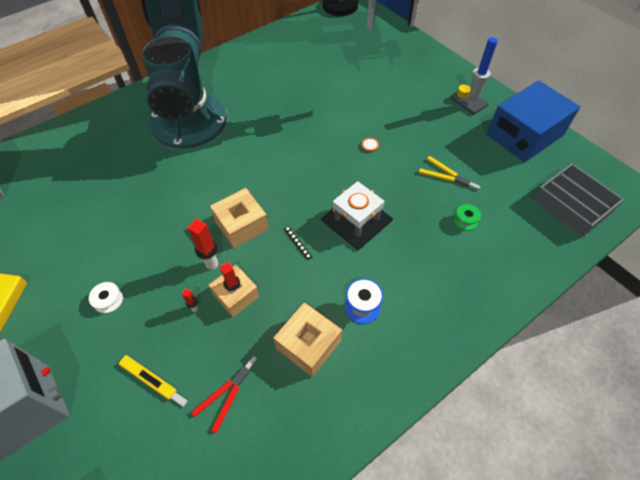

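View pics/top0.png

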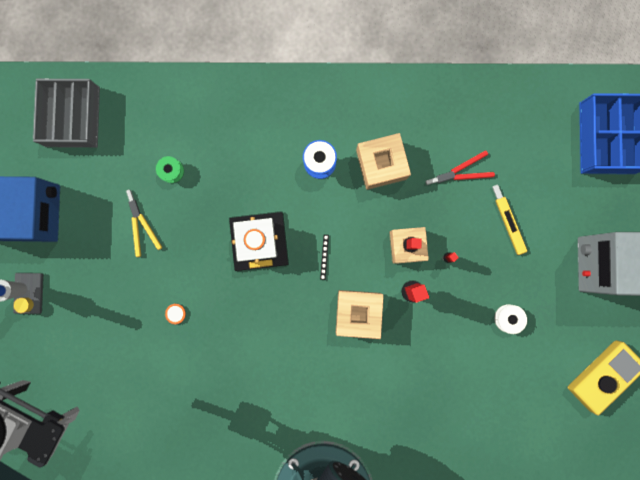

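The top view shows the pusher candidates in red at (416,292) large and free, (413,244) in a stand, and (451,258) small. The stand candidates are at (384,160) large, (360,315) mid and (409,246) smallest. I choose the middle-sized pusher in the smallest stand at (409,246). The lamp head and cap are at (255,240); the cap at (176,314) is the spare.

```bash
cat >h.py <<'E'
import cv2,numpy as np
from scipy.spatial.transform import Rotation as R
def cloud(d):
    K=d["mtx"];v,u=np.mgrid[:480,:640];z=d["range_z"]
    p=np.stack([(u-K[0,2])/K[0,0]*z,(v-K[1,2])/K[1,1]*z,z],-1)
    return p@R.from_rotvec(d["attitude"]).as_matrix().T+d["position"]
def cast(d,uv,h):
    K=d["mtx"];uv=np.atleast_2d(uv).astype(float)
    r=np.c_[(uv[:,0]-K[0,2])/K[0,0],(uv[:,1]-K[1,2])/K[1,1],np.ones(len(uv))]@R.from_rotvec(d["attitude"]).as_matrix().T
    return (d["position"]+r*((h-d["position"][2])/r[:,2])[:,None])[:,:2]
def rect(d,mask,h):
    c=max(cv2.findContours(mask.astype(np.uint8),0,cv2.CHAIN_APPROX_NONE)[0],key=cv2.contourArea)
    p=cast(d,c[:,0],h)*1000
    return cv2.minAreaRect(p.astype(np.float32))
E
python3 - <<'E'
from h import *
for n in("top","scene"):
    d=dict(np.load(n+"0.npz")); P=cloud(d); x,y,z=np.moveaxis(P,-1,0)
    hsv=cv2.cvtColor(d["pixels"],cv2.COLOR_RGB2HSV); H,S,V=np.moveaxis(hsv.astype(int),-1,0)
    red=((H<6)|(H>174))&(S>150)&(V>80)
    def box(u0,u1,v0,v1):
        m=np.zeros((480,640),bool);m[v0:v1,u0:u1]=1;return m
    B=dict(top=dict(st=box(385,435,222,270),pu=box(395,432,230,260),big=box(400,435,275,310),small=box(442,462,245,268),head=box(225,292,205,275)),
     scene=dict(st=box(205,262,255,318),pu=box(215,242,260,293),big=box(185,215,215,262),small=box(180,198,286,308),head=box(325,390,180,240)))[n]
    for k in("pu","big","small"):
        m=B[k]&red; zt=np.percentile(z[m],95); t=m&(z>zt-.006)
        print(n,k,"ztop",zt.round(4),"n",t.sum(),rect(d,t,zt),"med",np.median(P[t],0).round(4))
    wood=B["st"]&(abs(z-.045)<.006)&~red; print(n,"stand z",np.median(z[wood]),rect(d,wood,.045))
    hd=B["head"]&(abs(z-.074)<.006); print(n,"head z",np.median(z[hd]),rect(d,hd,.074))
    org=B["head"]&(H>5)&(H<18)&(S>110)&(z>.065)
    print(n,"cap",org.sum(),rect(d,org,.077),np.median(z[org]))
    for k,m in B.items():
        pass
d=dict(np.load("scene0.npz")); c=d["pixels"][180:330,150:300,::-1]; cv2.imwrite("pics/crop1.png",cv2.resize(c,(600,600),interpolation=cv2.INTER_CUBIC))
E
```

```text
top pu ztop 0.1222 n 95 ((535.5663452148438, -177.8489227294922), (17.84111213684082, 19.613290786743164), 0.08608561009168625) med [ 0.5348 -0.1777  0.1191]
top big ztop 0.151 n 204 ((438.6899108886719, -179.7721710205078), (27.368881225585938, 26.89291763305664), 21.22152328491211) med [ 0.438  -0.1808  0.1485]
top small ztop 0.0787 n 45 ((510.32269287109375, -261.9454650878906), (13.53041934967041, 13.105016708374023), 33.64616775512695) med [ 0.5092 -0.2623  0.0762]
top stand z 0.04422389816619976 ((535.8859252929688, -178.59051513671875), (69.9039535522461, 70.49775695800781), 5.671551704406738)
top head z 0.0738805005538965 ((541.8733520507812, 147.85543823242188), (89.2747573852539, 91.17350006103516), 88.03754425048828)
top cap 114 ((541.5916748046875, 148.46067810058594), (41.582706451416016, 41.56502914428711), 1.0255135297775269) 0.07626530337543969
scene pu ztop 0.1224 n 107 ((539.4815063476562, -177.25933837890625), (19.887893676757812, 22.51943588256836), 87.58623504638672) med [ 0.5382 -0.1771  0.1207]
scene big ztop 0.1515 n 179 ((442.4806823730469, -179.06533813476562), (27.585575103759766, 28.619781494140625), 18.456077575683594) med [ 0.4416 -0.179   0.1501]
scene small ztop 0.0794 n 54 ((513.8251953125, -261.41265869140625), (14.966474533081055, 14.97927474975586), 37.622596740722656) med [ 0.5126 -0.2612  0.0777]
scene stand z 0.045568027682173495 ((537.7257080078125, -177.29449462890625), (73.74398803710938, 70.5357666015625), 6.664831161499023)
scene head z 0.07522841895618759 ((544.7367553710938, 148.41659545898438), (92.79022216796875, 95.26148986816406), 14.751797676086426)
scene cap 85 ((543.5330810546875, 151.15557861328125), (42.2555046081543, 41.77561950683594), 52.235843658447266) 0.07799132917511176
```

View pics/crop1.png

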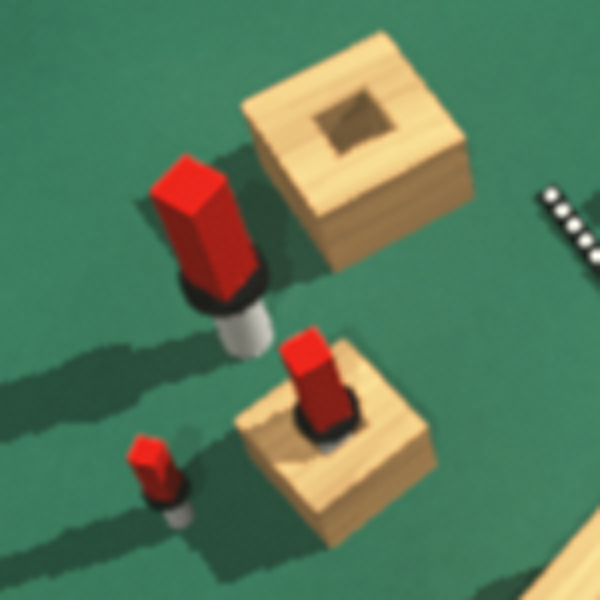

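The crop confirms it: the mid-sized pusher stands in the smallest block, with the large look-alike behind and the small one to the left. Next I hover above it and refine with the wrist camera.

```bash
cat >>h.py <<'E'
def wcast(d,uv,h):  # equidistant fisheye
    n=cv2.fisheye.undistortPoints(np.asarray(uv,float).reshape(-1,1,2),d["mtx"],np.zeros(4))[:,0]
    r=np.c_[n,np.ones(len(n))]@R.from_rotvec(d["attitude"]).as_matrix().T
    return (d["position"]+r*((h-d["position"][2])/r[:,2])[:,None])[:,:2]
def down(a=0.): return (R.from_euler("z",a)*R.from_rotvec([0,np.pi,0])).as_rotvec()
E
python3 - <<'E'
from h import *
from plant import ctrl,kin,sensors,get_image
print(kin.ik([.537,-.178,.24],down(.05)))
ctrl.goto([.537,-.178,.24],down(.05))
ctrl.grip(.55)
d=get_image("wrist"); np.savez("w1.npz",**d); cv2.imwrite("pics/w1.png",d["pixels"][:,:,::-1])
s=sensors.sense(); print(s["clock"],s["ee_pos"],s["orientation"],s["ft_force"],s["width"],d["position"],d["attitude"],d["mtx"])
E
```

```text
[-0.42028863  0.11856275  1.26873943  0.          1.75429048 -2.04108495]
3.5583 [ 0.5369886  -0.17804397  0.2399785 ] [ 7.84403062e-02 -3.14059337e+00  3.17866702e-06] [ 0.22311722 -0.41144907 -0.54031412] 0.5512233802946441 [ 0.46957009 -0.1811388   0.41867105] [2.04633746 2.15145024 0.25532316] [[371.64829954   0.         319.40692338]
 [  0.         371.64829954 240.23346517]
 [  0.           0.           1.        ]]
```

View pics/w1.png

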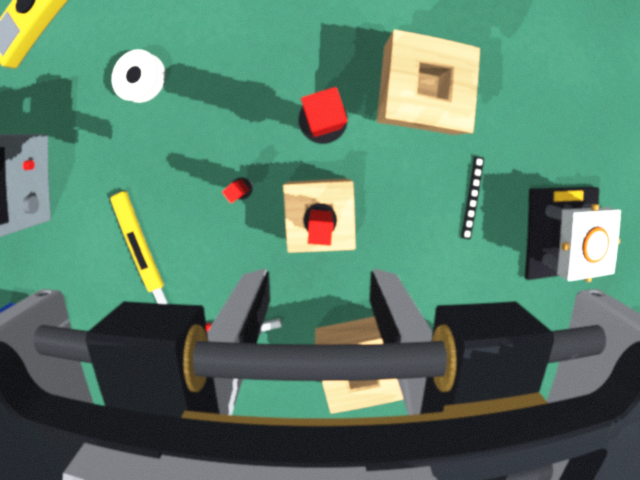

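The wrist view shows the handle top at about (320,234), the stand at (320,215), the big pusher at (325,112), the small one at (237,190), and the head at (590,245).

```bash
python3 - <<'E'
from h import *
d=dict(np.load("w1.npz")); hsv=cv2.cvtColor(d["pixels"],cv2.COLOR_RGB2HSV); H,S,V=np.moveaxis(hsv.astype(int),-1,0)
m=((H<6)|(H>174))&(S>150); b=np.zeros_like(m); b[200:260,295:345]=1; m&=b
print(V[m].min(),V[m].max(),np.percentile(V[m],[20,50,80]))
zc=d["range_z"]; print("depth pct",np.percentile(zc[m],[0,10,30,50,70,90,100]))
print(zc[205:250:3,320],V[205:250:3,320])
u=np.stack(np.meshgrid(np.arange(640),np.arange(480)),-1)
att=R.from_rotvec(d["attitude"]).as_matrix()
n=cv2.fisheye.undistortPoints(u.reshape(-1,1,2).astype(float),d["mtx"],np.zeros(4)).reshape(480,640,2)
P=np.dstack([n*zc[...,None],zc])@att.T+d["position"]; z=P[...,2]
t=m&(z>.112)
t=cv2.morphologyEx(t.astype(np.uint8),cv2.MORPH_OPEN,np.ones((3,3)))
def rec(t,h):
    c=max(cv2.findContours(t,0,1)[0],key=cv2.contourArea); print(cv2.minAreaRect((wcast(d,c[:,0],h)*1000).astype(np.float32)))
rec(t,.12)
w=((H>8)&(H<26)&(S>60)&(V>120)); b[:]=0; b[170:262,275:365]=1
rec((w&b&(abs(z-.045)<.01)).astype(np.uint8),.045)
# head / cap
b[:]=0;b[200:285,550:630]=1
rec((b&(abs(z-.074)<.012)&(S<40)).astype(np.uint8),.074)
rec((b&(H>5)&(H<18)&(S>110)).astype(np.uint8),.077)
E
```

```text
52 254 [127.8 254.  254. ]
depth pct [0.         0.30446006 0.30591285 0.30711113 0.311639   0.34954675
 0.36698538]
[0.3609826  0.36131236 0.353591   0.34046775 0.32360587 0.3066927
 0.3047913  0.30574343 0.3050575  0.30596748 0.30591604 0.30623537
 0.30663204 0.30782008 0.38481718] [ 41  34 112 129 126 157 253 254 254 254 254 254 254 253 254]
((533.805908203125, -177.2945556640625), (19.719167709350586, 20.20228385925293), 88.6524887084961)
((534.618896484375, -177.506103515625), (70.47185516357422, 70.60123443603516), 5.685554504394531)
((540.6471557617188, 145.24197387695312), (83.31562042236328, 91.70132446289062), 6.677682399749756)
((537.8978271484375, 136.45895385742188), (20.987590789794922, 41.68427658081055), 75.89582061767578)
```

```bash
python3 - <<'E'
from h import *
from plant import ctrl,kin,sensors,get_image
def st(t):
    s=sensors.sense(); print(t,round(s["clock"],2),s["ee_pos"].round(4),s["ft_force"].round(2),"w",round(s["width"],3),round(s["grasp_force"],1))
G=[.5348,-.1776]
ctrl.goto([*G,.16],down(-.02)); st("over")
ctrl.move_linear([*G,.064],rate=.08); st("at")
ctrl.grip(0); st("gripped")
ctrl.move_linear([*G,.20],rate=.1); st("up")
d=get_image("wrist"); np.savez("w2.npz",**d); cv2.imwrite("pics/w2.png",d["pixels"][:,:,::-1])
E
```

```text
over 3.98 [ 0.5343 -0.1774  0.1595] [0.15 0.45 0.89] w 0.549 0.0
at 5.33 [ 0.5353 -0.1779  0.0648] [0.35 0.36 0.21] w 0.549 0.0
gripped 5.92 [ 0.5348 -0.1776  0.0641] [-0.99  0.07  0.08] w 0.211 30.0
up 7.42 [ 0.5344 -0.1774  0.199 ] [-0.3   0.34 -1.46] w 0.213 30.0
```

View pics/w2.png

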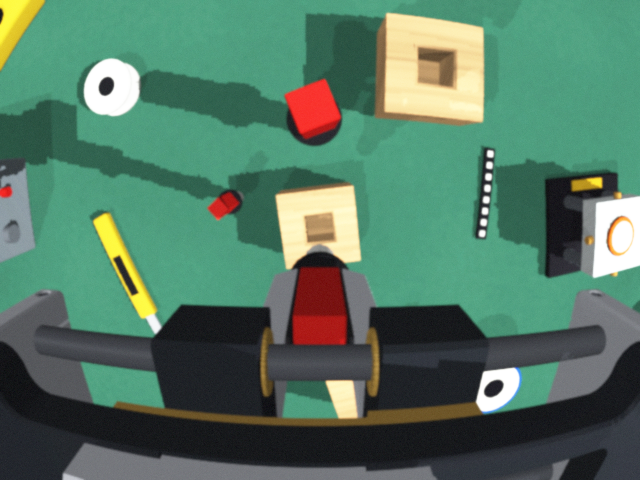

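The pusher is held upright and clear of the stand. The hole is at (320,228) and the head at the right edge. I move near the lamp head and look at the cap from close range.

```bash
python3 - <<'E'
from h import *
from plant import ctrl,kin,sensors,get_image
ctrl.goto([.590,.148,.20],down(-.02))
d=get_image("wrist"); np.savez("w3.npz",**d); cv2.imwrite("pics/w3.png",d["pixels"][:,:,::-1])
s=sensors.sense(); print(s["clock"],s["ee_pos"])
hsv=cv2.cvtColor(d["pixels"],cv2.COLOR_RGB2HSV); H,S,V=np.moveaxis(hsv.astype(int),-1,0)
m=((H>5)&(H<18)&(S>110)).astype(np.uint8); m[:150]=0;m[270:]=0;m[:,:240]=0;m[:,400:]=0
c=max(cv2.findContours(m,0,1)[0],key=cv2.contourArea); print(cv2.boundingRect(c),cv2.minEnclosingCircle((wcast(d,c[:,0],.0765)*1000).astype(np.float32)),cv2.minAreaRect((wcast(d,c[:,0],.0765)*1000).astype(np.float32)))
E
```

```text
8.775 [0.59024843 0.14647017 0.20001378]
(294, 150, 56, 52) ((540.7269287109375, 149.96133422851562), 22.45693588256836) ((541.3118286132812, 149.95281982421875), (44.652122497558594, 41.697731018066406), 88.83184814453125)
```

View pics/w3.png

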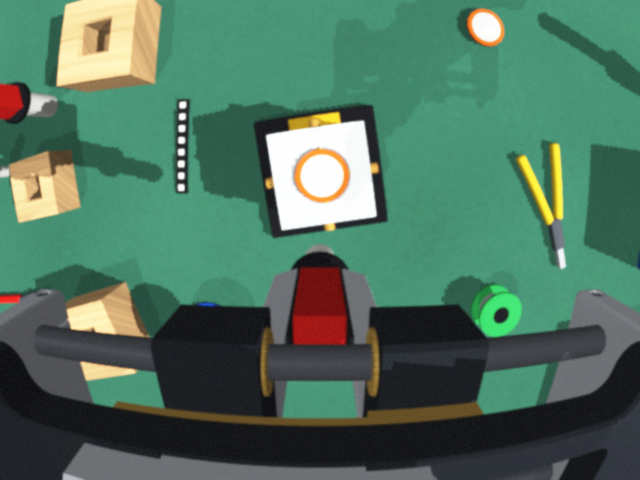

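The cap is in clear view at (322,176), seated square in the head and unobstructed. Its centre is about (0.541, 0.149). Now I press in small, force-watched steps.

```bash
python3 - <<'E'
from h import *
from plant import ctrl,kin,sensors,get_image
def F(n=4):
    f=[]
    for _ in range(n): f.append(sensors.sense()["ft_force"]); ctrl.sleep(.01)
    return np.mean(f,0)
T=np.array([.5412,.1492])
ctrl.goto([*T,.145],down(-.02)); ctrl.sleep(.3)
f0=F(10); print("f0",f0.round(2),sensors.sense()["clock"])
z=.145; peak=0; snapped=False; log=[]
ctrl.move_linear([*T,.135],rate=.04); z=.135
while z>.131-.049:
    z-=.001
    ctrl.move_linear([*T,z],rate=.02); f=F()-f0; log.append((round(z,4),f.round(1).tolist()))
    if f[2]>16: print("limit");break
    if not snapped:
        peak=max(peak,f[2])
        if peak>6 and f[2]<peak-3: snapped=True; print("snap at",z,peak,f[2]); ctrl.sleep(.5); f=F()-f0; print("after wait",f)
    if snapped and f[2]>8: print("seated",z,f);break
    if abs(f[:2]).max()>8: print("lateral");break
print(*log[::2],sep="\n"); s=sensors.sense(); print(s["clock"],s["ee_pos"],s["width"],s["moment"])
E
```

```text
f0 [ 0.18  0.15 -0.73] 9.55
snap at 0.10399999999999998 10.857854712393046 7.1118899278027525
after wait [-0.69659223 -0.02412182  7.22697235]
seated 0.10299999999999998 [-0.31467603 -0.24153762  8.1027346 ]
(0.134, [-0.6, -0.1, 0.3])
(0.132, [-0.4, -0.2, 0.1])
(0.13, [0.1, -0.1, 2.1])
(0.128, [0.2, 0.1, 3.1])
(0.126, [0.9, 0.3, 3.6])
(0.124, [0.7, 0.2, 3.9])
(0.122, [1.0, 0.3, 5.0])
(0.12, [0.9, 0.0, 5.9])
(0.118, [1.0, 0.3, 6.0])
(0.116, [0.7, -0.0, 6.9])
(0.114, [-0.0, 0.4, 8.0])
(0.112, [-0.5, -0.2, 8.5])
(0.11, [0.1, -0.2, 9.0])
(0.108, [-0.8, -0.2, 10.0])
(0.106, [-0.6, -0.3, 10.5])
(0.104, [0.5, -0.3, 7.1])
19.55 [0.54090013 0.14917788 0.10344449] 0.2147773338078817 [ 0.00971769  0.12555047 -0.01575645]
```

```bash
python3 - <<'E'
from h import *
from plant import ctrl,kin,sensors,get_image
T=[.5412,.1492]
ctrl.move_linear([*T,.098],rate=.015); ctrl.sleep(.3)
print(np.mean([sensors.sense()["ft_force"]],0).round(1))
ctrl.move_linear([*T,.130],rate=.035); ctrl.move_linear([*T,.20],rate=.1)
ctrl.move_linear([.59,.149,.2],rate=.12); ctrl.sleep(.1)
d=get_image("wrist"); np.savez("w4.npz",**d); cv2.imwrite("pics/w4.png",cv2.resize(d["pixels"][90:290,220:420,::-1],(600,600)))
zc=d["range_z"]; n=cv2.fisheye.undistortPoints(np.stack(np.meshgrid(np.arange(640),np.arange(480)),-1).reshape(-1,1,2).astype(float),d["mtx"],np.zeros(4)).reshape(480,640,2)
z=(np.dstack([n*zc[...,None],zc])@R.from_rotvec(d["attitude"]).as_matrix().T+d["position"])[...,2]
print("cap z",np.median(z[168:184,314:330]),z[165:188:4,310:336:5].round(4).tolist(),"head z",np.median(z[190:205,285:298]),np.median(z[215:222,300:320]))
s=sensors.sense(); print(s["clock"],s["ee_pos"],s["width"],s["ft_force"])
E
```

```text
[ 0.5 -0.1  8.8]
cap z 0.0657885443362739 [[0.0647, 0.0667, 0.3786, 0.0657, 0.0658, 0.0666], [0.0653, 0.0651, 0.0647, 0.0659, 0.0659, 0.0655], [0.0679, 0.0658, 0.0658, 0.0651, 0.0649, 0.0653], [0.0654, 0.0661, 0.067, 0.0649, 0.0653, 0.0643], [0.0646, 0.0658, 0.0652, 0.0655, 0.066, 0.0658], [0.066, 0.0656, 0.0665, 0.0658, 0.0647, 0.0654]] head z 0.07336028355039254 0.07355558196618905
22.9583 [0.58936283 0.14908297 0.20005769] 0.21254638387897842 [ 0.52899849 -0.18074316 -1.69952161]
```

View pics/w4.png

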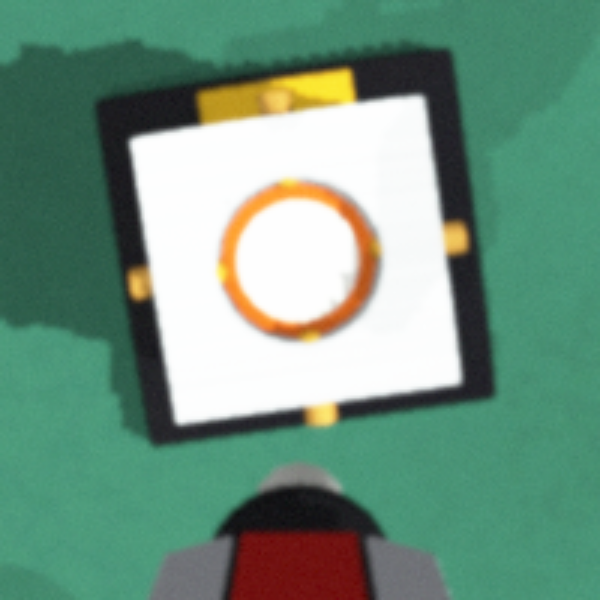

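The cap is home: its top is 7.8 mm below the mouth and all four brass balls show over the orange rim at about (290,185), (375,248), (310,337) and (222,272). Now I return the pusher to where it was taken.

```bash
python3 - <<'E'
from h import *
from plant import ctrl,kin,sensors,get_image
def st(t):
    s=sensors.sense(); print(t,round(s["clock"],2),s["ee_pos"].round(4),s["ft_force"].round(2),"w",round(s["width"],3))
    return s["ft_force"]
G=[.5348,-.1776]
ctrl.goto([*G,.20],down(-.02)); ctrl.sleep(.2); f0=st("over")
for z in (.13,.11,.09,.075,.068,.066,.0645):
    ctrl.move_linear([*G,z],rate=.06); f=st(z)
    if abs(f-f0).max()>6: print("contact"); break
else:
    ctrl.grip(.5); ctrl.sleep(.3); st("open")
    ctrl.move_linear([*G,.20],rate=.12)
    ctrl.move_linear([.59,G[1],.26],rate=.15)
for n in("wrist","scene"):
    d=get_image(n); np.savez(n+"5.npz",**d)
    c=d["pixels"][90:290,220:420] if n=="wrist" else d["pixels"][150:350,100:400]
    cv2.imwrite(f"pics/{n}5.png",cv2.resize(c[:,:,::-1],None,fx=2.5,fy=2.5))
st("end")
E
```

```text
over 24.41 [ 0.5353 -0.1764  0.1999] [-0.16 -0.2  -0.66] w 0.213
0.13 25.73 [ 0.5351 -0.1777  0.1306] [-0.59  0.19 -0.57] w 0.213
0.11 26.21 [ 0.5344 -0.1775  0.1092] [-0.33  0.47 -0.45] w 0.21
0.09 26.69 [ 0.5345 -0.1775  0.0893] [-0.41  0.68 -1.5 ] w 0.21
0.075 27.09 [ 0.5343 -0.1774  0.0743] [-0.19  0.34 -0.6 ] w 0.208
0.068 27.36 [ 0.5344 -0.1775  0.0674] [-0.99  0.1  -0.05] w 0.208
0.066 27.61 [ 0.5348 -0.1776  0.066 ] [-0.86  0.38 -0.37] w 0.208
0.0645 27.86 [ 0.5348 -0.1776  0.0644] [ 0.04 -0.11 -0.54] w 0.213
open 28.77 [ 0.5348 -0.1776  0.0645] [ 0.61 -0.13  0.95] w 0.5
end 30.85 [ 0.5891 -0.1775  0.2587] [ 0.   -1.2   0.11] w 0.502
```

View pics/scene5.png

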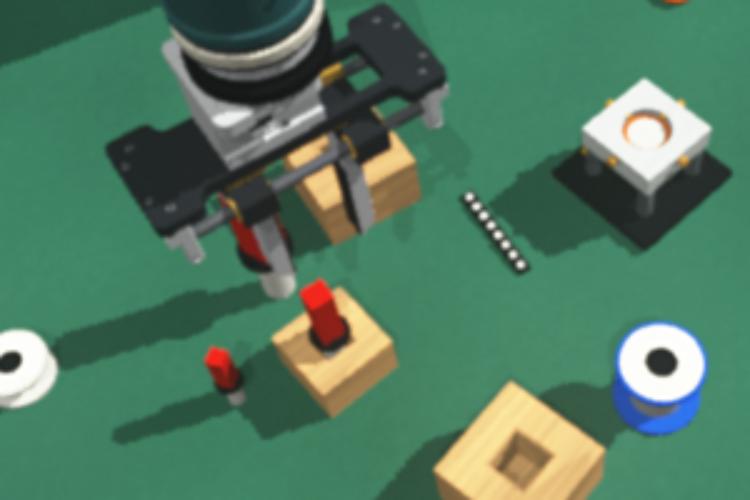

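The pusher stands upright in its stand at (325,315), the cap is sunk in the head at (647,130), the look-alike pushers are still standing, and the gripper is clear.

```bash
python3 -c "
from plant import ctrl
print(ctrl.finish_job())"
```

```text
the job is handed in; nothing more can be done
None
```

The job is handed in at about 31 s: the cap is home under all four catches (peak press about 11 N), the pusher is back upright in its stand, and nothing else in view was disturbed.

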